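# Free the child latch and open the porcelain case

### The job

Open the glazed door of the small display case on the counter. It has a child-safety latch inside: draw the door out until the latch holds it, press the latch's sprung hook down through the gap to free it without straining the latch, and swing the door wide open (more than 60 degrees) and leave it standing so. Do not disturb the wares standing beside the case and inside it.

Things in the scene. Friction and masses are not known exactly. Their poses are not given: they have to be found in the camera images.
- cabinet: Display case of pale wood and glass, 320 wide (y), 220 deep (x), 250 high, fixed to the counter. Origin: centre of its underside; z up, its front faces -x. Wooden top rail along the front edge, 45 deep, 18 high.
- door (a joint): Opening angle of the case's door, rad: 0 shut, grows as it swings out to the front, stop at 1.75. Hinged at its left edge (+y side of the case). Stays where it is left; 1 to 3 N at the knob moves it. The latch bites somewhere between 0.14 and 0.20 rad (gap of 32 to 45 mm behind the door at the latch), different on each case: it must be felt.
- hinge (a point): Point on the door's vertical hinge line, level with the door's top edge (248 above the counter), in the plane of its back face. Axes turn with the door: x from front to back face, -y along the door to its free edge, z up. Door 300 wide, 18 thick (x -18 to 0); shut, its back stands 2 off the case's front.
- knob (a point): Centre of the round steel knob on the door's front near its free edge: in the hinge point's axes at x -42, y -275, z -24. Head 24 in diameter, 10 thick, on a neck 16 to 20 in diameter, standing 34 off the front face. Can be pinched along y from above.
- gap (a point): Point on the top edge of the door's back face straight above the latch, 215 from the hinge line; axes as the door's. Behind it (+x), once the door is drawn out, opens the gap to the case's top rail. In it lies the latch's thumb pad: round bar 22 wide in y, crown 15 behind the door's back and nominally 32 below this point, but set up to 8 higher or lower in its slot: feel for it.
- latch: White plastic latch on the door's back, origin 38 below its top, axes as the door's. A sprung arm runs 96 in (+x) to an upturned undercut hook that bites behind a catch under the top rail. About 4 N on the pad starts it down; free after 1 to 4 mm (5 to 10 N), hard stop just beyond 4. Over 20 N strains it. A pulled hook jams: ease the door in 5, press, draw out, keeping it down 0.06 rad past the bite.
- vase: Brown bud vase, 125 high, 72 wide, loose, left of the case. Origin: centre of its foot, z up. Leave alone.
- teacup: Stoneware cup, 80 high, 72 wide, loose, right of the case. Origin: centre of its foot, z up. Leave alone.
- bowl: White bowl, 50 high, 100 wide, loose, inside the case. Origin: centre of its foot, z up. Leave alone.
- sakecup: Small blue cup, 50 high, 52 wide, loose, inside the case. Origin: centre of its foot, z up. Leave alone.

How it is judged:
By the outcome, as a careful person would: the job done as asked, in the order asked, and still so for the second after the job is handed in, with the robot touching nothing.
It also fails if it takes over 67 s, if anything falls off the work surface, if the arm or the gripper's body presses on something with over 40 N, if the wrist force passes 120 N, or if a joint passes its speed limit or range.

### The arm

A 7-joint arm with a two-finger parallel gripper is mounted at the origin on the work surface. World frame = base frame: x ahead of the robot, y to its left, z up, the work surface at z = 0. Lengths are in m, angles in rad, forces in N, time in s.
With the tool pointing down it reaches from about 0.425 to 0.875 m from the base axis. Payload 8.4 kg.
Tool frame: the origin (TCP) lies between the finger pads; the fingertips stand 25 mm ahead of it and the grasp point (between the pads) lies 6 mm ahead of it; z points along the fingers, y is the direction in which the jaws open and shut (so a half turn about z gives the same grasp; the last joint's range is limited). The gripper opens to 85 mm and grips with 20 to 120 N. Pads are 22 mm wide; open, the fingers measure 114 mm over their backs; the gripper's body (76 mm by 85 mm) begins 54 mm behind the grasp point. The pads swing forward as they close: fully open they stand 13 mm farther back than shut.
Start: joints at [-1.378, 0.333, 0.04, 1.465, -0.013, 1.343, -0.059], TCP at [0.187, 0.622, 0.256] pointing down, gripper open.
Joint ranges: [-2.58, 2.58], [-0.38, 2.09], [-1.3, 1.39], [0.25, 2.4], [-1.5, 4.64], [0.08, 2.09], [-2.65, 2.65]. Speed limits (rad/s): [2.22, 2.22, 2.79, 2.79, 3.14, 3.14, 3.14].

### API

Orientations are given as a unit quaternion [x, y, z, w].
In Python, from plant import robot gives the robot as it stands.
- The arm moves only by the tool send_rows, never from a script. Its argument "series" is text: rows parted by semicolons, each of 5 numbers parted by spaces: the shift along the tool's x, y, z in cm, then the turn about the tool's z in rad, then the closure in counts, from 0 (fully open) to 255 (shut). In form: dx dy dz twist fingers; .... A call has 1 to 10 rows; each row is the pose to reach, as a shift and turn from the pose measured when the call began, along the tool's axes at that moment; what a row does not reach only later rows make up. A row lasts 1/8 s, in which the tool goes at most 62.5 mm and 10.7 degrees, less where a joint would pass 70% of its speed; a pose out of reach is approached as far as the arm can. A call with a gripper value outside its range is refused whole. The fingers move at their own pace and stop on an object; "newtons" is the grip in N (left out, the last holds). Time passes only in rows, so rows that repeat a pose let the fingers close. It gives the time, the measured TCP pose, the force and the opening at its end, in the units of the state.
- robot.state(): the state, without advancing time (a new reading comes with each control period).
- robot.snapshot(name): name is "scene" or "top" or "wrist"; returns the picture (384x512x3 uint8, red, green, blue); there is no depth.
- robot.camera_model(name): a dict with "fov_y" (degrees; the focal length in pixels is half the picture's height over the tangent of half this angle, whatever the lens; pixels are square), "cx", "cy" (the principal point, pixels), "pose" (4x4, takes a point from camera to world coordinates); the wrist camera has in their place "tool_from_camera" (4x4, takes a point from camera to tool coordinates, whose origin is the TCP and whose axes are the flange's). Camera axes: x right, y up, looking along -z (the intrinsics and any distortion apply to the point x, -y, -z); pixel columns grow to the right and rows downward; lengths in m; the calibration is good to about 2 mm. A picture is of the moment at which its call begins: read the wrist's pose just before it. camera_model takes no time and is no camera call.
- robot.sign_off(): hands the job in, once; it reports no verdict.
The state is a dict: "clock": time; "qpos": joint angles; "joint_vel": joint speeds; "joint_torque": joint torques, N m; "ee_pos": TCP position; "ee_rot": TCP orientation; "force": force on the tool from outside, world axes, zero at the start; "torque": the same for the moment, N m; "finger_gap": finger opening in m.
Only numpy, scipy, OpenCV 4.12 (cv2) and the standard library are available. Lean on these libraries where they do the work, as an engineer would, in place of code of your own. Each camera call takes 0.05 s, during which the arm holds its last target. There are 200 camera calls.

## Working session

There is one attempt and no reset: what is moved stays moved. The work goes in short steps, Python scripts to look and compute and a tool call to move; the robot and the scene stay as the last step left them, time stands still between calls to the robot, and variables do not carry over. Pictures are saved under pics/ and viewed, about 8 in all and at most 12, crops included, and the job is handed in when it is done.

Besides the shell and the picture viewer there is one more tool, called by a JSON object that holds its "method" and its "body", one argument or row to a line. send_rows: Moves the arm, as the interface text tells. Its arguments: {"type":"object","properties":{"series":{"type":"string"},"newtons":{"type":"number"}},"required":["series"]}

```bash
mkdir -p pics; ls; python3 - <<'E'
from plant import robot
import cv2, numpy as np
np.set_printoptions(precision=4,suppress=True)
s=robot.state(); print({k:np.round(v,4) for k,v in s.items()})
for n in ["scene","top","wrist"]:
    m=robot.camera_model(n); print(n,m)
    cv2.imwrite(f"pics/{n}0.png",cv2.cvtColor(robot.snapshot(n),cv2.COLOR_RGB2BGR))
a=cv2.imread("pics/scene0.png");b=cv2.imread("pics/top0.png")
cv2.imwrite("pics/s0.png",cv2.resize(a,(800,600),interpolation=cv2.INTER_CUBIC));cv2.imwrite("pics/t0.png",cv2.resize(b,(800,600),interpolation=cv2.INTER_CUBIC))
E
```

```text
pics
{'clock': np.float64(0.0), 'qpos': array([-1.3782,  0.3339,  0.0399,  1.4663, -0.0134,  1.3433, -0.0585]), 'joint_vel': array([ 0.0013,  0.0007, -0.0018, -0.0007,  0.0003,  0.0005, -0.0005]), 'joint_torque': array([ -0.0005, -65.8578,   1.3647, -40.554 ,   0.0167,   0.0129,
        -0.    ]), 'ee_pos': array([0.1869, 0.6221, 0.2554]), 'ee_rot': array([ 0.1454,  0.9894, -0.0008, -0.0001]), 'force': array([ 0.3891, -0.0458,  0.5615]), 'torque': array([ 0.0045, -0.0109, -0.0477]), 'finger_gap': np.float64(0.0854)}
scene {'fov_y': 44.08837528653863, 'cx': 258.2633108032471, 'cy': 196.2114568039613, 'pose': array([[ 0.7253,  0.6577, -0.2036,  0.4304],
       [-0.6884,  0.6915, -0.2188, -0.2876],
       [-0.0032,  0.2988,  0.9543,  1.4199],
       [ 0.    ,  0.    ,  0.    ,  1.    ]])}
top {'fov_y': 43.85802788806127, 'cx': 259.28839853551887, 'cy': 190.81491866506366, 'pose': array([[ 0.0258,  0.986 , -0.1647,  0.5177],
       [-0.9997,  0.0261, -0.0002,  0.0253],
       [ 0.0041,  0.1646,  0.9863,  1.217 ],
       [ 0.    ,  0.    ,  0.    ,  1.    ]])}
wrist {'fov_y': 70.19896295759752, 'cx': 259.3039226288581, 'cy': 197.57494788785743, 'tool_from_camera': array([[-0.    ,  0.9619,  0.2733,  0.07  ],
       [ 1.    ,  0.0002, -0.0005,  0.    ],
       [-0.0005,  0.2733, -0.9619, -0.1165],
       [ 0.    ,  0.    ,  0.    ,  1.    ]])}
```

View pics/s0.png

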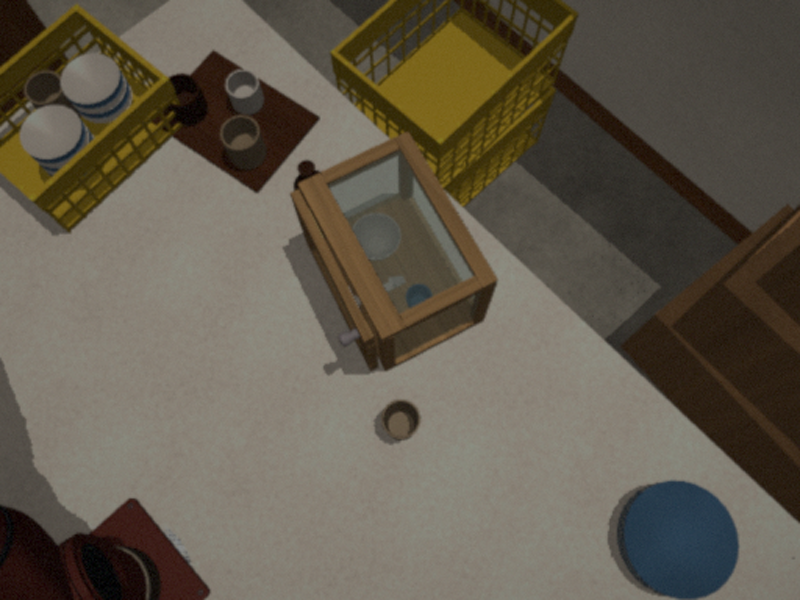

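View pics/t0.png

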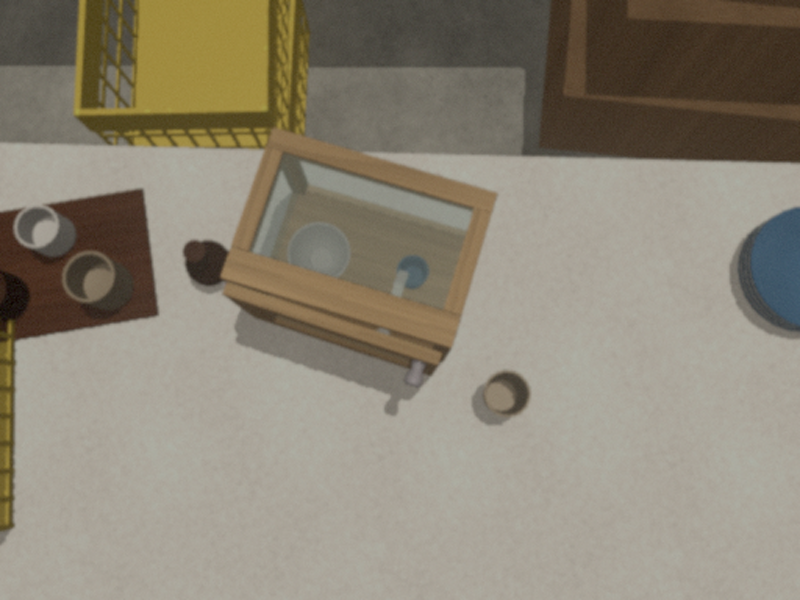

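The case is yawed about 15°, its door toward the robot and already slightly ajar. The knob is at (415,372) in the top view, with the teacup to the right and the vase to the left. I'll enlarge for exact corners.

```bash
python3 - <<'E'
import cv2
a=cv2.imread("pics/top0.png")[75:275,110:350]   # 240x200
a=cv2.convertScaleAbs(cv2.resize(a,(720,600),interpolation=cv2.INTER_CUBIC),alpha=1.5)
cv2.imwrite("pics/t1.png",a)
a=cv2.imread("pics/scene0.png")[80:290,180:340]
a=cv2.convertScaleAbs(cv2.resize(a,None,fx=2.8,fy=2.8,interpolation=cv2.INTER_CUBIC),alpha=1.5)
cv2.imwrite("pics/s1.png",a)
E
```

```text
(no output)
```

View pics/t1.png

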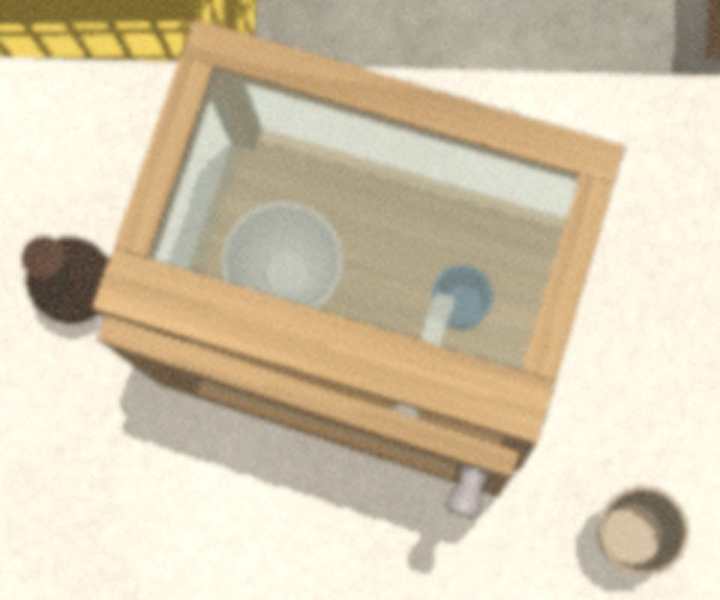

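View pics/s1.png

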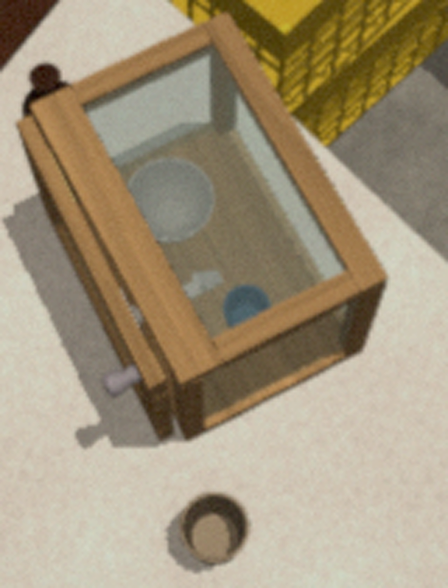

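Corners read off: top crop case (192,25),(623,148),(540,437),(95,308). Door top front edge runs (100,338)→(512,475), and the knob head is at about (463,500). In the scene crop the case corners are (222,15),(385,280),(185,382),(38,97).

```bash
cat > h.py <<'E'
import numpy as np, cv2
from scipy.spatial.transform import Rotation as R
from scipy.optimize import least_squares
np.set_printoptions(precision=4,suppress=True)
def proj(m,P,T=None):
    T=m["pose"] if T is None else T
    p=(np.atleast_2d(P)-T[:3,3])@T[:3,:3]; f=192/np.tan(np.radians(m["fov_y"])/2)
    return np.c_[m["cx"]+f*p[:,0]/-p[:,2], m["cy"]-f*p[:,1]/-p[:,2]]
def rz(a): return R.from_euler('z',a).as_matrix()
def case(c,P): # c=x,y,yaw
    return np.atleast_2d(P)@rz(c[2]).T+[c[0],c[1],0]
def hinge(c): # hinge point world
    return case(c,[[-.112,.15,.248]])[0]
def door(c,a,P): # door frame -> world ; opening swings free edge to -x
    return np.atleast_2d(P)@rz(c[2]-a).T+hinge(c)
KN=[-.042,-.275,-.024]; GAP=[0,-.215,0]
E
python3 - <<'E'
from h import *
from plant import robot
mt,ms=robot.camera_model("top"),robot.camera_model("scene")
t=lambda l:np.array(l)/3+[110,75]; s=lambda l:np.array(l)/2.8+[180,80]
C=[[.11,.16,.25],[.11,-.16,.25],[-.11,-.16,.25],[-.11,.16,.25]]
ct=t([(192,25),(623,148),(540,437),(95,308)]); cs=s([(222,15),(385,280),(185,382),(38,97)])
D=[[-.018,0,0],[-.018,-.3,0]]; dt=t([(100,338),(512,475)]); ds=s([(22,122),(148,385)])
kt=t([(463,500)]); ks=s([(116,382)])
def res(v):
    c=v[:3]
    return np.r_[proj(mt,case(c,C))-ct, proj(ms,case(c,C))-cs, proj(mt,door(c,v[3],D))-dt, proj(ms,door(c,v[3],D))-ds,
      proj(mt,door(c,v[3],KN))-kt, proj(ms,door(c,v[3],KN))-ks]
r=least_squares(lambda v:res(v).ravel(),[.65,.05,-.3,.1],loss='soft_l1'); print(r.x); print(res(r.x))
np.save("c.npy",r.x)
c=r.x[:3]
for a in (r.x[3],.15,.2,1.2,1.5): print(a,door(c,a,KN),door(c,a,GAP))
print(hinge(c))
E
```

```text
[ 0.765   0.0879 -0.2682  0.0253]
[[ 0.372  -2.9052]
 [ 0.8676 -1.9449]
 [-0.6738  1.3493]
 [-1.2024 -0.52  ]
 [ 2.3166 -1.6794]
 [ 2.061  -1.068 ]
 [-1.042   0.9694]
 [-2.9801  2.7409]
 [-1.4471  0.1056]
 [-0.1991  0.2505]
 [-2.2649  0.0868]
 [ 0.6985  1.5149]
 [ 0.5587  0.0046]
 [ 0.1562  0.6311]]
0.02534463415481614 [[0.5769 0.0112 0.224 ]] [[0.6345 0.0565 0.248 ]]
0.15 [[0.5466 0.028  0.224 ]] [[0.6094 0.0658 0.248 ]]
0.2 [[0.5351 0.0358 0.224 ]] [[0.5997 0.0704 0.248 ]]
1.2 [[0.4189 0.2759 0.224 ]] [[0.4828 0.2402 0.248 ]]
1.5 [[0.4353 0.3574 0.224 ]] [[0.4859 0.3044 0.248 ]]
[0.6967 0.2623 0.248 ]
```

Case pose is good to about 4 mm. I'll add a helper giving shifts in tool axes, then move above the knob.

```bash
cat >> h.py <<'E'
from plant import robot
def st(p=True):
    s=robot.state(); Rm=R.from_quat(s["ee_rot"]).as_matrix()
    if p: print("t",s["clock"],"tcp",s["ee_pos"],"yawx",np.arctan2(Rm[1,0],Rm[0,0]),"tilt",Rm[:,2],"F",s["force"],"gap",s["finger_gap"])
    return s,Rm
def to(P,yaw):  # yaw of tool x in world; prints row
    s,Rm=st(False); d=Rm.T@(np.array(P)-s["ee_pos"])*100
    y=np.arctan2(Rm[1,0],Rm[0,0]); tw=-((yaw-y+np.pi)%(2*np.pi)-np.pi)
    print("row cm:",d,"twist",round(tw,3))
def dyaw(c,a): return np.pi+c[2]-a   # tool x along door -x
E
python3 - <<'E'
from h import *
v=np.load("c.npy"); c=v[:3]; k=door(c,v[3],KN)[0]
to(np.r_[k[:2],.32],dyaw(c,v[3]))
E
```

```text
row cm: [-54.9318 -47.3112  -6.3753] twist 0.002
```

{"method": "send_rows", "body": {
  "series": "0 0 -6 0 0; -27 -23.5 -6.4 0 0; -27 -23.5 -6.4 0 0; -55 -47.3 -6.4 0 0; -55 -47.3 -6.4 0 0; -55 -47.3 -6.4 0 0; -55 -47.3 -6.4 0 0; -55 -47.3 -6.4 0 0; -55 -47.3 -6.4 0 0; -55 -47.3 -6.4 0 0"
}}

```text
clock: 1.4
ee_pos: [0.4903, 0.1463, 0.3195]
ee_rot: [0.145, 0.989, -0.0, 0.0]
force: [0.5, 0.9, -0.1]
finger_gap: 0.0852
```

```bash
python3 - <<'E'
from h import *
st(); v=np.load("c.npy"); c=v[:3]; k=door(c,v[3],KN)[0]
to(np.r_[k[:2],.32],dyaw(c,v[3]))
E
```

```text
t 1.4 tcp [0.4903 0.1463 0.3195] yawx 2.8500108211783175 tilt [-0.0001 -0.0007 -1.    ] F [ 0.459   0.8565 -0.0606] gap 0.08518569034133174
row cm: [-12.1819 -10.4569  -0.0426] twist 0.002
```

{"method": "send_rows", "body": {
  "series": "-12.2 -10.5 0 0 0; -12.2 -10.5 0 0 0; -12.2 -10.5 0 0 0; -12.2 -10.5 0 0 0; -12.2 -10.5 0 0 0; -12.2 -10.5 0 0 0"
}}

```text
clock: 2.15
ee_pos: [0.5767, 0.0121, 0.3195]
ee_rot: [0.144, 0.99, -0.0, -0.0]
force: [-0.1, -0.3, -0.1]
finger_gap: 0.0854
```

```bash
cat > w.py <<'E'
from h import *
import sys
s,Rm=st(); m=robot.camera_model("wrist"); im=robot.snapshot("wrist")
T=np.eye(4);T[:3,:3]=Rm;T[:3,3]=s["ee_pos"];T=T@m["tool_from_camera"]; np.save("T.npy",T)
v=np.load("c.npy"); a=float(sys.argv[2]) if len(sys.argv)>2 else v[3]
im=cv2.convertScaleAbs(cv2.cvtColor(im,cv2.COLOR_RGB2BGR),alpha=1.4); im=cv2.resize(im,None,fx=1.5,fy=1.5,interpolation=cv2.INTER_CUBIC)
for P,col in ((KN,(0,0,255)),(GAP,(0,255,0)),([-.018,-.3,0],(255,0,0)),([0,-.3,0],(255,0,255))):
    p=proj(m,door(v[:3],a,P),T)[0]*1.5; print(P,p); cv2.drawMarker(im,tuple(int(x) for x in p),col,cv2.MARKER_CROSS,16,1)
cv2.imwrite(f"pics/{sys.argv[1]}.png",im)
E
python3 w.py w1
```

```text
t 2.15 tcp [0.5767 0.0121 0.3195] yawx 2.852085201393649 tilt [-0.0003 -0.0002 -1.    ] F [-0.0895 -0.2689 -0.1458] gap 0.08538742867986372
[-0.042, -0.275, -0.024] [387.2633 314.6141]
[0, -0.215, 0] [502.9866 406.9326]
[-0.018, -0.3, 0] [337.3852 374.6547]
[0, -0.3, 0] [338.443  406.3699]
```

View pics/w1.png

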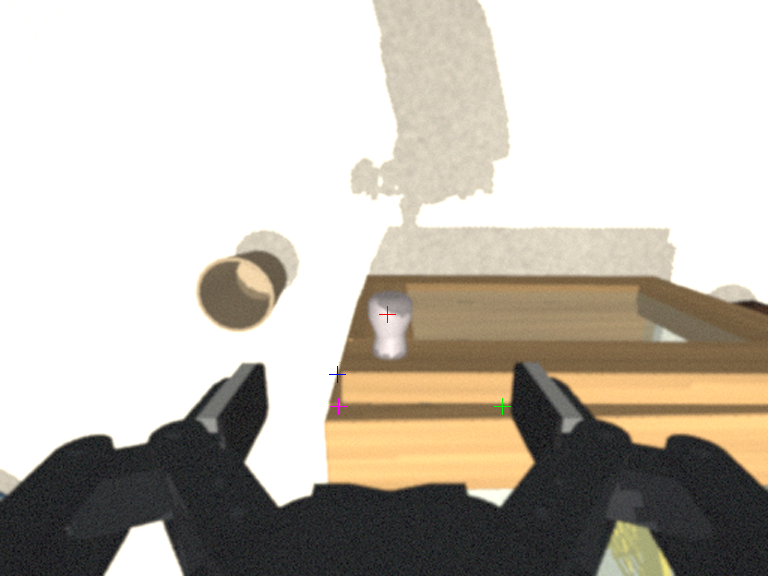

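The wrist view confirms the fit: the knob marker (387,315) lies on the knob head and the door corner is within 2 mm. I'll descend and pinch.

{"method": "send_rows", "body": {
  "series": "0 0.1 5 0 0; 0 0.1 8.9 0 0; 0 0.1 8.9 0 0; 0 0.1 8.9 0 255; 0 0.1 8.9 0 255; 0 0.1 8.9 0 255; 0 0.1 8.9 0 255; 0 0.1 8.9 0 255; 0 0.1 8.9 0 255; 0 0.1 8.9 0 255",
  "newtons": 40
}}

```text
clock: 3.45
ee_pos: [0.5773, 0.0122, 0.2317]
ee_rot: [0.145, 0.989, -0.0, 0.001]
force: [-1.2, -2.4, 5.4]
finger_gap: 0.022
```

```bash
python3 - <<'E'
from h import *
s,_=st(); v=np.load("c.npy"); c=v[:3]
# knob rel to tcp now defines offset; refit angle zero by measured tcp
for a in (v[3]+.04,.11,.14,.17,.2): to(s["ee_pos"]+door(c,a,KN)[0]-door(c,v[3],KN)[0],dyaw(c,a))
E
```

```text
t 3.45 tcp [0.5773 0.0122 0.2317] yawx 2.851333814833633 tilt [ 0.0011 -0.0004 -1.    ] F [-1.1801 -2.3643  5.3627] gap 0.02204241227423161
row cm: [ 1.0957  0.1936 -0.0013] twist 0.043
row cm: [ 2.3087  0.4612 -0.0028] twist 0.088
row cm: [ 3.1164  0.6713 -0.0038] twist 0.118
row cm: [ 3.9173  0.9055 -0.0048] twist 0.148
row cm: [ 4.7109  1.1637 -0.0058] twist 0.178
```

{"method": "send_rows", "body": {
  "series": "0.5 0.1 0 0.02 255; 1.1 0.2 0 0.04 255; 1.7 0.3 0 0.065 255; 2.3 0.45 0 0.085 255; 2.3 0.45 0 0.085 255; 2.3 0.45 0 0.085 255"
}}

```text
clock: 4.2
ee_pos: [0.5565, 0.0232, 0.2318]
ee_rot: [0.186, 0.982, -0.0, 0.0]
force: [-1.3, 0.2, 1.0]
finger_gap: 0.0221
```

```bash
cat >> h.py <<'E'
P0=np.array([.5773,.0122,.2317])   # tcp while gripping, at a=v[3]
def knob_ang(): # estimated door angle from tcp while gripping
    v=np.load("c.npy");c=v[:3]; s,_=st(); o=P0-door(c,v[3],KN)[0]; h=hinge(c)
    k=s["ee_pos"]-o-h; k0=door(c,0,KN)[0]-h
    a=np.arctan2(k0[1],k0[0])-np.arctan2(k[1],k[0]); a=(a+np.pi)%(2*np.pi)-np.pi
    Fd=rz(-(c[2]-a))@s["force"]; print("angle",a,"F in door axes",Fd,"r",np.hypot(*k[:2])); return a
def knob_to(a):
    v=np.load("c.npy");c=v[:3]; to(P0+door(c,a,KN)[0]-door(c,v[3],KN)[0],dyaw(c,a))
E
python3 - <<'E'
from h import *
a=knob_ang()
for x in (.13,.15,.17,.19,.21): knob_to(x)
E
```

```text
t 4.2 tcp [0.5565 0.0232 0.2318] yawx 2.766688756886095 tilt [ 0.0009 -0.0002 -1.    ] F [-1.2918  0.2374  0.9962] gap 0.02207985988494055
angle 0.11004885451420598 F in door axes [-1.2881 -0.2565  0.9962] r 0.27822899899781034
row cm: [0.5469 0.0951 0.0048] twist 0.023
row cm: [1.0938 0.1973 0.0043] twist 0.043
row cm: [1.6385 0.3105 0.0038] twist 0.063
row cm: [2.1809 0.4346 0.0033] twist 0.083
row cm: [2.7206 0.5694 0.0028] twist 0.103
```

{"method": "send_rows", "body": {
  "series": "0.3 0.05 0 0.012 255; 0.55 0.1 0 0.023 255; 0.55 0.1 0 0.023 255"
}}

```text
clock: 4.58
ee_pos: [0.5514, 0.0262, 0.2317]
ee_rot: [0.198, 0.98, -0.0, 0.0]
force: [-2.0, -1.7, 2.1]
finger_gap: 0.0221
```

{"method": "send_rows", "body": {
  "series": "0.15 0.03 0 0.006 255; 0.27 0.05 0 0.01 255; 0.27 0.05 0 0.01 255"
}}

```text
clock: 4.95
ee_pos: [0.549, 0.0277, 0.2318]
ee_rot: [0.203, 0.979, -0.0, 0.0]
force: [-0.7, -1.1, 2.1]
finger_gap: 0.0219
```

```bash
python3 -c "
from h import *
a=knob_ang()"
```

```text
t 4.95 tcp [0.549  0.0277 0.2318] yawx 2.7335653399284916 tilt [ 0.0003 -0.0002 -1.    ] F [-0.7284 -1.0961  2.1382] gap 0.021940278565699606
angle 0.14127766234155992 F in door axes [-0.2318 -1.2955  2.1382] r 0.2782217001116857
```

{"method": "send_rows", "body": {
  "series": "0.12 0.02 0 0.004 255; 0.22 0.04 0 0.008 255; 0.22 0.04 0 0.008 255"
}}

```text
clock: 5.32
ee_pos: [0.547, 0.0289, 0.2318]
ee_rot: [0.207, 0.978, -0.0, 0.0]
force: [-1.1, -2.2, 1.9]
finger_gap: 0.0219
```

{"method": "send_rows", "body": {
  "series": "0.12 0.02 0 0.004 255; 0.22 0.04 0 0.008 255; 0.22 0.04 0 0.008 255"
}}

```text
clock: 5.7
ee_pos: [0.5459, 0.0297, 0.2318]
ee_rot: [0.211, 0.978, -0.0, 0.001]
force: [4.7, -3.4, -2.4]
finger_gap: 0.0219
```

```bash
python3 -c "
from h import *
a=knob_ang()"
```

```text
t 5.7 tcp [0.5459 0.0297 0.2318] yawx 2.716826138148224 tilt [ 0.0021 -0.001  -1.    ] F [ 4.6674 -3.4111 -2.3974] gap 0.02191169777320979
angle 0.154464880657307 F in door axes [ 5.6559 -1.1964 -2.3974] r 0.2782454815950543
```

{"method": "send_rows", "body": {
  "series": "0.1 0.02 0 0.003 255; 0.2 0.04 0 0.005 255; 0.2 0.04 0 0.005 255"
}}

```text
clock: 6.08
ee_pos: [0.5456, 0.0299, 0.2318]
ee_rot: [0.214, 0.977, -0.001, 0.003]
force: [9.5, -5.2, -5.5]
finger_gap: 0.0218
```

```bash
python3 -c "
from h import *
a=knob_ang()
for x in (.131,.135): knob_to(x)"
```

```text
t 6.075 tcp [0.5456 0.0299 0.2318] yawx 2.7109811581902297 tilt [ 0.0053 -0.0024 -1.    ] F [ 9.5286 -5.1986 -5.5128] gap 0.02178493941477374
angle 0.1559963454259643 F in door axes [10.8237 -0.816  -5.5128] r 0.278267216467029
row cm: [-0.6903 -0.0842  0.019 ] twist -0.031
row cm: [-0.5798 -0.0706  0.0183] twist -0.027
```

The latch bites at about 0.154 rad, with the force rising to about 11 N and the door stopped. I'll ease in 5 mm, release and lift.

{"method": "send_rows", "body": {
  "series": "-0.35 -0.04 0 -0.016 255; -0.69 -0.08 0 -0.031 255; -0.69 -0.08 0 -0.031 255; -0.69 -0.08 0 -0.031 255; -0.69 -0.08 0 -0.031 0; -0.69 -0.08 0 -0.031 0; -0.69 -0.08 0 -0.031 0; -0.69 -0.08 0 -0.031 0; -0.69 -0.08 -4 -0.031 0; -0.69 -0.08 -9 -0.031 0"
}}

```text
clock: 7.32
ee_pos: [0.5504, 0.0265, 0.3222]
ee_rot: [0.198, 0.98, -0.001, 0.002]
force: [1.0, -0.4, 0.4]
finger_gap: 0.0855
```

```bash
python3 -c "
from h import *
a=knob_ang()
v=np.load('c.npy')
to(np.r_[door(v[:3],.131,[0.013,-.215,0])[0][:2],.315],dyaw(v,.131))
"
```

```text
t 7.325 tcp [0.5504 0.0265 0.3222] yawx 2.741953744575451 tilt [ 0.0033 -0.0031 -1.    ] F [ 0.9641 -0.4274  0.4286] gap 0.08545816157832649
angle 0.13475922565471876 F in door axes [ 1.0544 -0.0151  0.4286] r 0.2785137167244207
row cm: [-5.6089  5.9108  0.7382] twist -0.0
```

{"method": "send_rows", "body": {
  "series": "-1.5 5.9 0.5 0 0; -1.5 5.9 0.5 0 0; -1.5 5.9 0.5 0 0; -1.5 5.9 0.5 0 0"
}}

```text
clock: 7.82
ee_pos: [0.587, 0.0739, 0.3174]
ee_rot: [0.199, 0.98, -0.001, 0.002]
force: [-1.2, -0.6, 0.0]
finger_gap: 0.0858
```

```bash
python3 w.py w2 0.131
```

```text
t 7.825 tcp [0.587  0.0739 0.3174] yawx 2.7405164047962356 tilt [ 0.0035 -0.003  -1.    ] F [-1.1811 -0.6342  0.0014] gap 0.08580049257641312
[-0.042, -0.275, -0.024] [277.9572 289.0973]
[0, -0.215, 0] [391.4604 382.2019]
[-0.018, -0.3, 0] [217.9159 349.2532]
[0, -0.3, 0] [222.1361 382.4187]
```

View pics/w2.png

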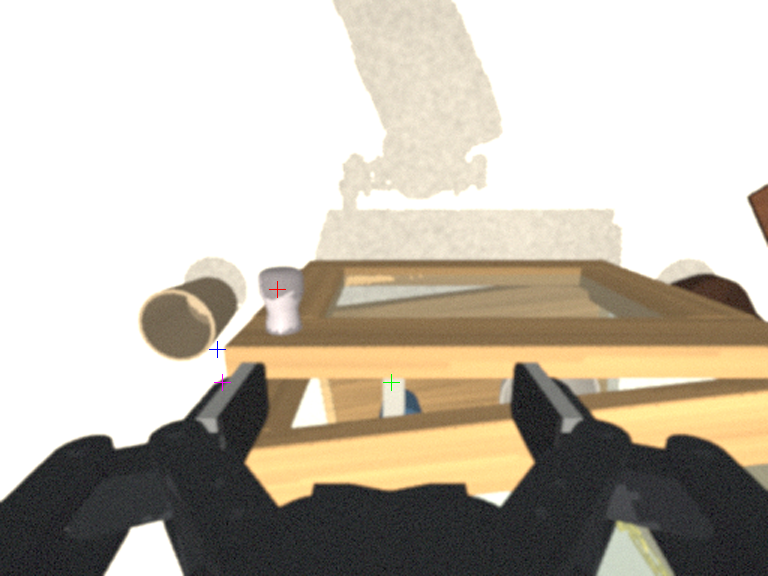

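The view shows the door gap with the white latch at (393,390), the door's back edge at row ~377, and the rail's front edge slanting by 0.13 rad. I'll check against predictions numerically with a crop.

```bash
python3 - <<'E'
from h import *
v=np.load("c.npy");c=v[:3];m=robot.camera_model("wrist");T=np.load("T.npy")
f=lambda P:proj(m,P,T)*1.5
print("rail front", f(case(c,[[-.11,.15-y,.25] for y in (.05,.15,.215,.3,.31)])))
for a in (.131,.141,.151): print(a,"door back",f(door(c,a,[[0,-.1,0],[0,-.215,0],[0,-.3,0]])).ravel(),"pad",f(door(c,a,[[.015,-.215,-.032],[.015,-.204,-.032],[.015,-.226,-.032]])).ravel())
im=cv2.imread("pics/w2.png")[320:480,220:540]
cv2.imwrite("pics/w2c.png",cv2.resize(im,None,fx=2.5,fy=2.5,interpolation=cv2.INTER_CUBIC))
E
```

```text
rail front [[721.4097 398.9887]
 [521.6178 421.9917]
 [395.5576 436.5055]
 [235.0347 454.9873]
 [216.4629 457.1255]]
0.131 door back [620.8625 381.9082 391.4604 382.2019 222.1361 382.4187] pad [391.1961 379.173  409.9405 379.1489 372.4541 379.1972]
0.141 door back [621.1822 380.1049 391.481  378.3225 221.477  377.0034] pad [390.9568 375.8497 409.7446 375.9957 372.1667 375.7038]
0.151 door back [621.5228 378.2967 391.5447 374.4208 220.8728 371.5444] pad [390.7531 372.5078 409.5827 372.8255 371.9164 372.19  ]
```

View pics/w2c.png

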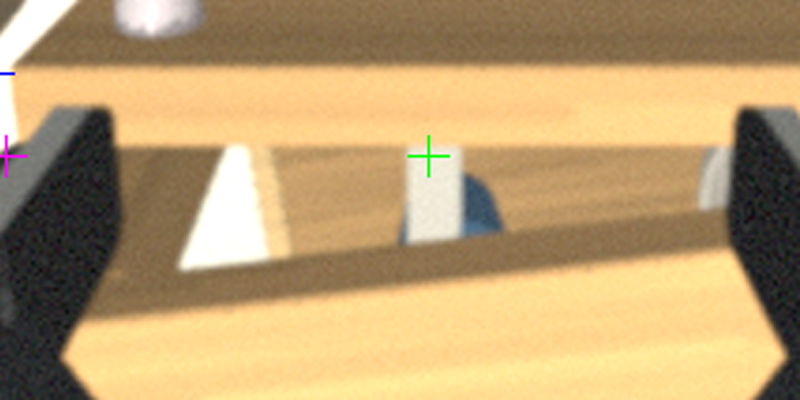

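The gap is about 30 mm (rows 378–434), in agreement within 2 mm. I'll update the model slightly, then position closed fingers over the gap.

```bash
python3 - <<'E'
from h import *
v=np.load("c.npy"); v[:2]+=rz(v[2])[:2,:2]@[-.001,.001]; v[3]=.137; np.save("c2.npy",v)
st(); p=door(v[:3],.137,[.014,-.215,0])[0]; print(p)
to(np.r_[p[:2],.315],dyaw(v,.137)); to(np.r_[p[:2],.256],dyaw(v,.137))
E
```

```text
t 7.875 tcp [0.587  0.0739 0.3174] yawx 2.740435866614091 tilt [ 0.0035 -0.0028 -1.    ] F [-0.6092 -0.0562  0.0553] gap 0.0854750487069975
[0.6241 0.0604 0.248 ]
row cm: [-3.949   0.2022  0.2617] twist 0.004
row cm: [-3.9232  0.2094  6.1616] twist 0.004
```

{"method": "send_rows", "body": {
  "series": "-3.95 0.2 0 0 255; -3.95 0.2 0 0 255; -3.95 0.2 0 0 255; -3.95 0.2 0 0 255; -3.95 0.2 0 0 255; -3.95 0.2 0 0 255; -3.95 0.2 0 0 255; -3.95 0.2 0 0 255",
  "newtons": 40
}}

```text
clock: 8.88
ee_pos: [0.6241, 0.0604, 0.3177]
ee_rot: [0.199, 0.98, -0.001, 0.002]
force: [0.1, -1.0, 0.3]
finger_gap: 0.0004
```

```bash
python3 - <<'E'
from h import *
v=np.load("c2.npy"); st(); p=door(v[:3],.137,[.014,-.215,0])[0]
to(np.r_[p[:2],.256],dyaw(v,.137))
E
sed -i 's/c.npy/c2.npy/' w.py; python3 w.py w3 .137
```

```text
t 8.875 tcp [0.6241 0.0604 0.3177] yawx 2.7405216570139563 tilt [ 0.0036 -0.0028 -1.    ] F [ 0.1075 -0.9508  0.3375] gap 0.00035496467144942377
row cm: [0.0246 0.0051 6.1654] twist 0.004
t 8.875 tcp [0.6241 0.0604 0.3177] yawx 2.7405216570139563 tilt [ 0.0036 -0.0028 -1.    ] F [ 0.1075 -0.9508  0.3375] gap 0.00035496467144942377
[-0.042, -0.275, -0.024] [269.9153 207.7092]
[0, -0.215, 0] [389.1167 302.202 ]
[-0.018, -0.3, 0] [205.206  264.1516]
[0, -0.3, 0] [209.7753 301.4669]
```

View pics/w3.png

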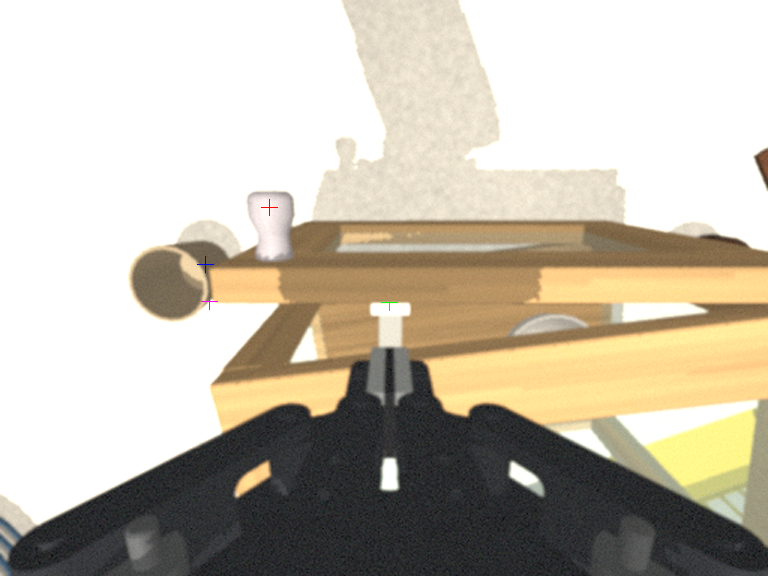

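The white thumb pad shows at (390,309), right behind the door and in line with the closed tips at col 389; the predictions match. I'll descend into the gap.

{"method": "send_rows", "body": {
  "series": "0.02 0 3 0 255; 0.02 0 5 0 255; 0.02 0 6.1 0 255; 0.02 0 6.1 0 255; 0.02 0 6.1 0 255"
}}

```text
clock: 9.55
ee_pos: [0.6246, 0.0603, 0.2575]
ee_rot: [0.199, 0.98, -0.001, 0.003]
force: [0.4, 0.7, 0.1]
finger_gap: -0.0001
```

{"method": "send_rows", "body": {
  "series": "0 0 0.15 0 255; 0 0 0.3 0 255; 0 0 0.3 0 255"
}}

```text
clock: 9.93
ee_pos: [0.6246, 0.0603, 0.2545]
ee_rot: [0.199, 0.98, -0.001, 0.003]
force: [-0.1, 0.0, -0.5]
finger_gap: -0.0001
```

{"method": "send_rows", "body": {
  "series": "0 0 0.15 0 255; 0 0 0.2 0 255; 0 0 0.2 0 255"
}}

```text
clock: 10.3
ee_pos: [0.6246, 0.0602, 0.2525]
ee_rot: [0.199, 0.98, -0.001, 0.003]
force: [-0.3, -0.0, -0.2]
finger_gap: 0.0001
```

```bash
python3 -c "
from h import *
st()"
```

```text
t 10.3 tcp [0.6246 0.0602 0.2525] yawx 2.740400846758699 tilt [ 0.0047 -0.0026 -1.    ] F [-0.3414 -0.0477 -0.2466] gap 7.616384414456142e-05
```

{"method": "send_rows", "body": {
  "series": "0 0 0.2 0 255; 0 0 0.3 0 255; 0 0 0.3 0 255"
}}

```text
clock: 10.68
ee_pos: [0.6245, 0.0602, 0.2493]
ee_rot: [0.199, 0.98, -0.001, 0.002]
force: [0.1, 0.7, -1.1]
finger_gap: 0.0006
```

{"method": "send_rows", "body": {
  "series": "0 0 0.1 0 255; 0 0 0.2 0 255; 0 0 0.2 0 255"
}}

```text
clock: 11.05
ee_pos: [0.6244, 0.0603, 0.2472]
ee_rot: [0.199, 0.98, -0.001, 0.002]
force: [0.6, -0.3, -0.6]
finger_gap: -0.0001
```

{"method": "send_rows", "body": {
  "series": "0 0 0.1 0 255; 0 0 0.2 0 255; 0 0 0.2 0 255"
}}

```text
clock: 11.42
ee_pos: [0.6244, 0.0602, 0.2451]
ee_rot: [0.199, 0.98, -0.001, 0.002]
force: [0.7, 0.1, -0.2]
finger_gap: -0.0001
```

{"method": "send_rows", "body": {
  "series": "0 0 0.1 0 255; 0 0 0.2 0 255; 0 0 0.2 0 255"
}}

```text
clock: 11.8
ee_pos: [0.6244, 0.0602, 0.243]
ee_rot: [0.199, 0.98, -0.001, 0.002]
force: [-0.2, -0.0, -0.4]
finger_gap: 0.0
```

{"method": "send_rows", "body": {
  "series": "0 0 0.08 0 255; 0 0 0.15 0 255; 0 0 0.15 0 255"
}}

```text
clock: 12.18
ee_pos: [0.6243, 0.0602, 0.2414]
ee_rot: [0.199, 0.98, -0.001, 0.002]
force: [0.1, -0.7, 0.6]
finger_gap: -0.0002
```

{"method": "send_rows", "body": {
  "series": "0 0 0.08 0 255; 0 0 0.15 0 255; 0 0 0.15 0 255"
}}

```text
clock: 12.55
ee_pos: [0.6243, 0.0602, 0.2398]
ee_rot: [0.199, 0.98, -0.001, 0.002]
force: [-0.7, -0.4, 0.1]
finger_gap: -0.0002
```

{"method": "send_rows", "body": {
  "series": "0 0 0.08 0 255; 0 0 0.15 0 255; 0 0 0.15 0 255"
}}

```text
clock: 12.92
ee_pos: [0.6243, 0.0602, 0.2383]
ee_rot: [0.199, 0.98, -0.001, 0.002]
force: [0.4, -0.2, 0.1]
finger_gap: 0.0002
```

{"method": "send_rows", "body": {
  "series": "0 0 0.08 0 255; 0 0 0.12 0 255; 0 0 0.12 0 255"
}}

```text
clock: 13.3
ee_pos: [0.6243, 0.0602, 0.237]
ee_rot: [0.199, 0.98, -0.001, 0.002]
force: [0.1, 0.4, 0.2]
finger_gap: -0.0002
```

{"method": "send_rows", "body": {
  "series": "0 0 0.08 0 255; 0 0 0.12 0 255; 0 0 0.12 0 255"
}}

```text
clock: 13.68
ee_pos: [0.6242, 0.0602, 0.2358]
ee_rot: [0.199, 0.98, -0.001, 0.002]
force: [-0.1, -0.7, 0.0]
finger_gap: -0.0001
```

{"method": "send_rows", "body": {
  "series": "0 0 0.08 0 255; 0 0 0.12 0 255; 0 0 0.12 0 255"
}}

```text
clock: 14.05
ee_pos: [0.6243, 0.0602, 0.2347]
ee_rot: [0.199, 0.98, -0.001, 0.002]
force: [0.9, -0.5, 0.6]
finger_gap: 0.0002
```

{"method": "send_rows", "body": {
  "series": "0 0 0.08 0 255; 0 0 0.12 0 255; 0 0 0.12 0 255"
}}

```text
clock: 14.42
ee_pos: [0.6246, 0.0601, 0.2337]
ee_rot: [0.199, 0.98, -0.001, 0.002]
force: [0.3, -0.9, 2.4]
finger_gap: 0.0002
```

{"method": "send_rows", "body": {
  "series": "0 0 0.08 0 255; 0 0 0.12 0 255; 0 0 0.12 0 255"
}}

```text
clock: 14.8
ee_pos: [0.6248, 0.06, 0.2327]
ee_rot: [0.199, 0.98, -0.001, 0.003]
force: [1.1, -0.6, 4.4]
finger_gap: -0.0003
```

Contact at TCP z ≈ 0.234, with 4.4 N on the pad. I'll press on in 1 mm steps.

{"method": "send_rows", "body": {
  "series": "0 0 0.08 0 255; 0 0 0.12 0 255; 0 0 0.12 0 255"
}}

```text
clock: 15.18
ee_pos: [0.6249, 0.06, 0.2316]
ee_rot: [0.199, 0.98, -0.001, 0.003]
force: [0.6, -1.2, 4.8]
finger_gap: 0.0001
```

{"method": "send_rows", "body": {
  "series": "0 0 0.08 0 255; 0 0 0.12 0 255; 0 0 0.12 0 255"
}}

```text
clock: 15.55
ee_pos: [0.625, 0.0598, 0.2307]
ee_rot: [0.199, 0.98, -0.001, 0.003]
force: [0.7, -0.4, 5.5]
finger_gap: 0.0002
```

{"method": "send_rows", "body": {
  "series": "0 0 0.08 0 255; 0 0 0.12 0 255; 0 0 0.12 0 255"
}}

```text
clock: 15.92
ee_pos: [0.6252, 0.0598, 0.2299]
ee_rot: [0.199, 0.98, -0.001, 0.003]
force: [0.4, -0.8, 7.0]
finger_gap: -0.0001
```

```bash
python3 - <<'E'
from h import *
v=np.load("c2.npy"); c=v[:3]; s,_=st(); d=rz(-(c[2]-.137))@(s["ee_pos"]-hinge(c)); print("tip in door",d)
E
```

```text
t 15.925 tcp [0.6252 0.0598 0.2299] yawx 2.7400389453977505 tilt [ 0.0061 -0.0027 -1.    ] F [ 0.4362 -0.7716  6.9974] gap -0.00011741061971087363
tip in door [ 0.0152 -0.2151 -0.0181]
```

{"method": "send_rows", "body": {
  "series": "0 0 0.1 0 255; 0 0 0.16 0 255; 0 0 0.16 0 255; 0 0 0.16 0 255"
}}

```text
clock: 16.42
ee_pos: [0.6253, 0.0598, 0.2288]
ee_rot: [0.199, 0.98, -0.001, 0.003]
force: [-0.6, 0.1, 7.6]
finger_gap: 0.0001
```

```bash
cat >> h.py <<'E'
def tip_to(a,x=.0105,y=-.215,z=None):
    v=np.load("c2.npy"); s,_=st(False); p=door(v[:3],a,[x,y,0])[0]; p[2]=s["ee_pos"][2] if z is None else z
    print(round(a,3),end=" "); to(p,dyaw(v,a))
def tip_ang(x=.011):
    v=np.load("c2.npy"); s,_=st(); h=hinge(v[:3]); d=s["ee_pos"]-h
    r=np.hypot(d[0],d[1]); a0=np.arctan2(-.215,x); a=v[2]+a0-np.arctan2(d[1],d[0]); a=(a+np.pi)%(2*np.pi)-np.pi
    print("door angle",a,"r",r,"F door",rz(-(v[2]-a))@s["force"])
E
python3 - <<'E'
from h import *
tip_ang()
for a in (.137,.145,.155,.165,.175,.19,.21,.23): tip_to(a)
E
```

```text
t 16.425 tcp [0.6253 0.0598 0.2288] yawx 2.7400435316004366 tilt [ 0.0066 -0.0024 -1.    ] F [-0.6099  0.1425  7.5858] gap 0.00011028058285839926
door angle 0.11693581754504923 r 0.21560220900470456 F door [-0.6188 -0.0971  7.5858]
0.137 row cm: [ 0.4834  0.0074 -0.0034] twist 0.004
0.145 row cm: [ 0.6554  0.0003 -0.0046] twist 0.012
0.155 row cm: [ 0.8706 -0.0066 -0.0061] twist 0.022
0.165 row cm: [ 1.0858 -0.0114 -0.0076] twist 0.032
0.175 row cm: [ 1.301  -0.014  -0.0091] twist 0.042
0.19 row cm: [ 1.6239 -0.0139 -0.0114] twist 0.057
0.21 row cm: [ 2.0543 -0.0062 -0.0144] twist 0.077
0.23 row cm: [ 2.4845  0.0101 -0.0174] twist 0.097
```

{"method": "send_rows", "body": {
  "series": "0.2 0 0.2 0 255; 0.4 0 0.2 0.004 255; 0.6 0 0.2 0.01 255; 0.6 0 0.2 0.01 255"
}}

```text
clock: 16.92
ee_pos: [0.6205, 0.0615, 0.2283]
ee_rot: [0.205, 0.979, -0.0, 0.005]
force: [-0.9, -2.8, 13.1]
finger_gap: -0.0001
```

```bash
python3 - <<'E'
from h import *
tip_ang()
for a in (.145,.155,.165,.175,.19,.21,.23): tip_to(a)
E
```

```text
t 16.925 tcp [0.6205 0.0615 0.2283] yawx 2.729425880397643 tilt [ 0.0089 -0.0024 -1.    ] F [-0.901  -2.8421 13.1172] gap -9.417117900637616e-05
door angle 0.14060061268494106 r 0.21559443262124187 F door [ 0.303  -2.966  13.1172]
0.145 row cm: [ 0.1463  0.0264 -0.0013] twist 0.001
0.155 row cm: [ 0.3613  0.0172 -0.0033] twist 0.011
0.165 row cm: [ 0.5765  0.0101 -0.0053] twist 0.021
0.175 row cm: [ 0.7917  0.0052 -0.0072] twist 0.031
0.19 row cm: [ 1.1145  0.0019 -0.0102] twist 0.046
0.21 row cm: [ 1.545   0.005  -0.0141] twist 0.066
0.23 row cm: [ 1.9753  0.0168 -0.018 ] twist 0.086
```

{"method": "send_rows", "body": {
  "series": "0.1 0 0.06 0 255; 0.2 0 0.06 0.003 255; 0.35 0 0.06 0.01 255; 0.45 0 0.06 0.015 255; 0.45 0 0.06 0.015 255"
}}

```text
clock: 17.55
ee_pos: [0.6168, 0.063, 0.2285]
ee_rot: [0.212, 0.977, -0.0, 0.005]
force: [0.2, -1.4, 8.9]
finger_gap: 0.0002
```

```bash
python3 - <<'E'
from h import *
tip_ang()
for a in (.165,.175,.19,.21,.23,.25): tip_to(a)
E
```

```text
t 17.55 tcp [0.6168 0.063  0.2285] yawx 2.7139342931106922 tilt [ 0.0103 -0.0023 -0.9999] F [ 0.2294 -1.4307  8.9261] gap 0.00015513747595914258
door angle 0.15911308525065015 r 0.2155841620663076 F door [ 0.8017 -1.207   8.9261]
0.165 row cm: [ 0.1781  0.0244 -0.0018] twist 0.006
0.175 row cm: [ 0.3932  0.0162 -0.004 ] twist 0.016
0.19 row cm: [ 0.716   0.0079 -0.0073] twist 0.031
0.21 row cm: [ 1.1464  0.0043 -0.0118] twist 0.051
0.23 row cm: [ 1.5769  0.0094 -0.0162] twist 0.071
0.25 row cm: [ 2.0072  0.023  -0.0206] twist 0.091
```

{"method": "send_rows", "body": {
  "series": "0.15 0 0.06 0.005 255; 0.3 0 0.06 0.012 255; 0.45 0 0.06 0.02 255; 0.6 0 0.06 0.027 255; 0.6 0 0.06 0.027 255"
}}

```text
clock: 18.18
ee_pos: [0.6116, 0.0651, 0.2286]
ee_rot: [0.226, 0.974, 0.0, 0.006]
force: [-0.3, -1.9, 9.0]
finger_gap: 0.0001
```

```bash
python3 - <<'E'
from h import *
tip_ang()
for a in (.21,.23,.25,.27): tip_to(a)
E
```

```text
t 18.175 tcp [0.6116 0.0651 0.2286] yawx 2.686446720930421 tilt [ 0.0113 -0.0023 -0.9999] F [-0.2831 -1.94    9.0065] gap 0.000124977947205574
door angle 0.18498671041731463 r 0.21560146409682326 F door [ 0.5949 -1.8681  9.0065]
0.21 row cm: [ 0.5897  0.0113 -0.0065] twist 0.023
0.23 row cm: [ 1.0201  0.0045 -0.0114] twist 0.043
0.25 row cm: [ 1.4506  0.0064 -0.0162] twist 0.063
0.27 row cm: [ 1.8809  0.0168 -0.0209] twist 0.083
```

Past the bite with no resistance. I'll keep the pad down until well past 0.06 rad beyond it.

{"method": "send_rows", "body": {
  "series": "0.25 0 0.06 0.01 255; 0.5 0 0.06 0.02 255; 0.8 0 0.06 0.033 255; 1.1 0 0.06 0.046 255; 1.4 0 0.06 0.06 255; 1.7 0 0.06 0.074 255; 1.7 0 0.06 0.074 255"
}}

```text
clock: 19.05
ee_pos: [0.5965, 0.0723, 0.2285]
ee_rot: [0.262, 0.965, 0.0, 0.006]
force: [-0.6, -1.3, 9.7]
finger_gap: 0.0002
```

```bash
python3 - <<'E'
from h import *
tip_ang()
for a in (.27,.3,.4,.5,.6): tip_to(a,x=.009,z=.238)
E
python3 w.py w4 .265
```

```text
t 19.05 tcp [0.5965 0.0723 0.2285] yawx 2.612001666984724 tilt [ 0.0119 -0.0022 -0.9999] F [-0.6177 -1.2564  9.6507] gap 0.00015169438066910357
door angle 0.26297585200808493 r 0.21555697447182443 F door [ 0.1038 -1.3962  9.6507]
0.27 row cm: [ 0.3416  0.0262 -0.9564] twist 0.009
0.3 row cm: [ 0.987   0.0145 -0.9638] twist 0.039
0.4 row cm: [ 3.1354  0.1152 -0.9878] twist 0.139
0.5 row cm: [ 5.2632  0.4298 -1.0107] twist 0.239
0.6 row cm: [ 7.3489  0.9553 -1.0323] twist 0.339
t 19.05 tcp [0.5965 0.0723 0.2285] yawx 2.612001666984724 tilt [ 0.0119 -0.0022 -0.9999] F [-0.6177 -1.2564  9.6507] gap 0.00015169438066910357
[-0.042, -0.275, -0.024] [185.8712 237.8758]
[0, -0.215, 0] [390.7731 409.2197]
[-0.018, -0.3, 0] [ 55.1634 346.3499]
[0, -0.3, 0] [ 70.6043 409.0109]
```

View pics/w4.png

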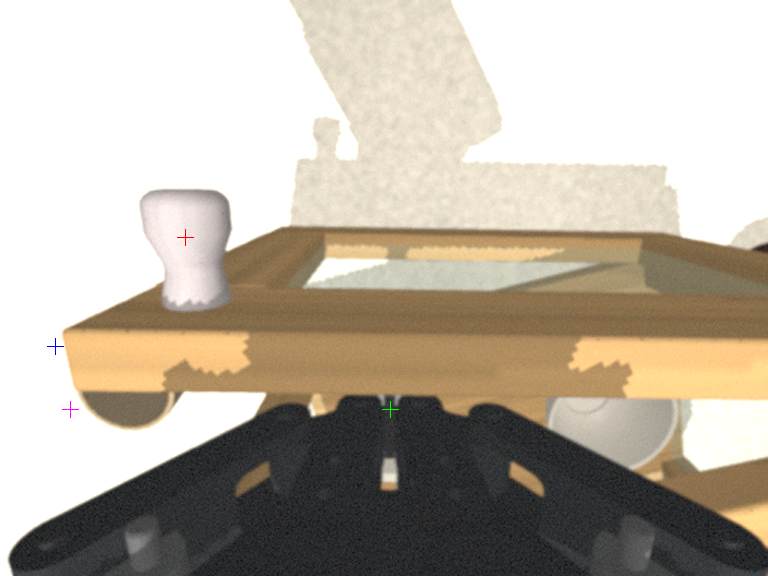

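The door is following, now at about 0.27–0.28 rad. I'll check that the cup is clear of the door's sweep, lift off the pad, and plan the swing.

{"method": "send_rows", "body": {
  "series": "0 0 -0.5 0 255; 0 0 -0.95 0 255; 0 0 -0.95 0 255"
}}

```text
clock: 19.48
ee_pos: [0.5961, 0.0724, 0.2378]
ee_rot: [0.262, 0.965, 0.0, 0.006]
force: [-0.1, -0.0, -0.1]
finger_gap: 0.0001
```

```bash
python3 - <<'E'
from h import *
v=np.load("c2.npy"); tip_ang()
m=robot.camera_model("top"); T=m["pose"]; f=192/np.tan(np.radians(m["fov_y"])/2)
px=np.array([645,528])/3+[110,75]; d=T[:3,:3]@[(px[0]-m["cx"])/f,-(px[1]-m["cy"])/f,-1]; p=T[:3,3]+d*(.08-T[2,3])/d[2]
print("cup",p,"from hinge",np.linalg.norm((p-hinge(v[:3]))[:2]))
for a in np.arange(.32,.9,.07): tip_to(a,x=.009,z=.238)
E
```

```text
t 19.475 tcp [0.5961 0.0724 0.2378] yawx 2.612398820163042 tilt [ 0.0113 -0.0022 -0.9999] F [-0.0643 -0.0213 -0.1091] gap 6.896938569412808e-05
door angle 0.26459128743186744 r 0.21559056834044554 F door [-0.0446 -0.0511 -0.1091]
cup [ 0.5672 -0.1337  0.08  ] from hinge 0.4175749241120848
0.32 row cm: [ 1.3932  0.0192 -0.039 ] twist 0.059
0.39 row cm: [ 2.8971  0.0978 -0.0551] twist 0.129
0.46 row cm: [ 4.3918  0.2814 -0.0706] twist 0.199
0.53 row cm: [ 5.87    0.5691 -0.0856] twist 0.269
0.6 row cm: [ 7.3245  0.9595 -0.0999] twist 0.339
0.67 row cm: [ 8.7481  1.4506 -0.1136] twist 0.409
0.74 row cm: [10.1338  2.0401 -0.1264] twist 0.479
0.81 row cm: [11.475   2.7251 -0.1384] twist 0.549
0.88 row cm: [12.765   3.5023 -0.1495] twist 0.619
```

{"method": "send_rows", "body": {
  "series": "0.7 0 -0.02 0.03 255; 1.4 0 -0.04 0.06 255; 2.9 0.1 -0.06 0.13 255; 4.4 0.28 -0.07 0.2 255; 5.85 0.57 -0.09 0.27 255; 7.3 0.96 -0.1 0.34 255; 8.75 1.45 -0.11 0.41 255; 10.1 2.05 -0.13 0.48 255; 11.45 2.7 -0.14 0.55 255; 11.45 2.7 -0.14 0.55 255"
}}

```text
clock: 20.72
ee_pos: [0.5102, 0.1545, 0.2376]
ee_rot: [0.513, 0.859, 0.002, 0.005]
force: [0.4, 0.4, -0.3]
finger_gap: 0.0002
```

```bash
python3 - <<'E'
from h import *
tip_ang()
for a in np.arange(.86,1.44,.07): tip_to(a,x=.009,z=.238)
E
```

```text
t 20.725 tcp [0.5102 0.1545 0.2376] yawx 2.0647833782716907 tilt [ 0.0104 -0.0021 -0.9999] F [ 0.3883  0.4066 -0.3011] gap 0.0001696916493809931
door angle 0.8230485384241479 r 0.2153901567814909 F door [-0.1816  0.5321 -0.3011]
0.86 row cm: [ 0.9952  0.0071 -0.0472] twist 0.051
0.93 row cm: [ 2.4996  0.0742 -0.0569] twist 0.121
1.0 row cm: [ 3.9957  0.2464 -0.0656] twist 0.191
1.07 row cm: [ 5.4761  0.5229 -0.0734] twist 0.261
1.14 row cm: [ 6.9336  0.9022 -0.0802] twist 0.331
1.21 row cm: [ 8.3609  1.3825 -0.086 ] twist 0.401
1.28 row cm: [ 9.7512  1.9615 -0.0907] twist 0.471
1.35 row cm: [11.0976  2.6362 -0.0943] twist 0.541
1.42 row cm: [12.3935  3.4035 -0.0968] twist 0.611
```

{"method": "send_rows", "body": {
  "series": "0.5 0 -0.03 0.025 255; 1 0 -0.05 0.05 255; 2.5 0.07 -0.06 0.12 255; 4 0.25 -0.07 0.19 255; 5.5 0.52 -0.07 0.26 255; 6.95 0.9 -0.08 0.33 255; 8.35 1.4 -0.09 0.4 255; 9.75 1.95 -0.09 0.47 255; 10.5 2.3 -0.09 0.51 255; 10.5 2.3 -0.09 0.51 255"
}}

```text
clock: 21.98
ee_pos: [0.4805, 0.2584, 0.2378]
ee_rot: [0.712, 0.702, 0.003, 0.004]
force: [-0.1, 0.1, -0.3]
finger_gap: -0.0003
```

```bash
python3 - <<'E'
from h import *
tip_ang()
cv2.imwrite("pics/top5.png",cv2.convertScaleAbs(cv2.resize(cv2.cvtColor(robot.snapshot("top"),cv2.COLOR_RGB2BGR),(768,576)),alpha=1.4))
E
```

```text
t 21.975 tcp [0.4805 0.2584 0.2378] yawx 1.55575555295534 tilt [ 0.0102 -0.0023 -0.9999] F [-0.1083  0.0577 -0.2718] gap -0.0002905470261162846
door angle 1.3302264744530223 r 0.2155859083218407 F door [-0.0547 -0.1099 -0.2718]
```

View pics/top5.png

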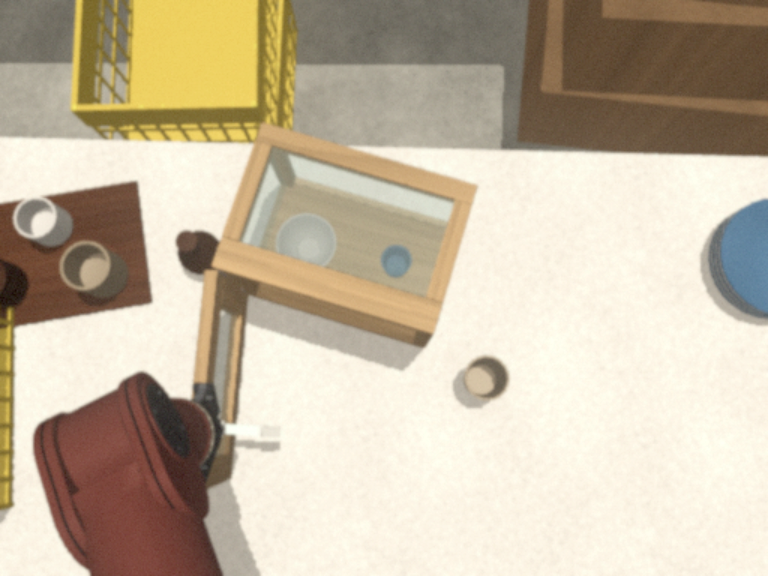

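The door stands at about 76° with the white latch free, and the vase, cup, bowl and blue cup are in place. I'll back off and lift clear.

{"method": "send_rows", "body": {
  "series": "-0.3 0 0 0 255; -0.5 0 -1 0 255; -0.5 0 -3 0 255; -0.5 0 -6 0 255; -0.5 0 -10 0 255; -2 0 -13 0 255; -2 0 -13 0 255; -2 0 -13 0 255; -2 0 -13 0 255"
}}

```text
clock: 23.15
ee_pos: [0.4786, 0.2383, 0.367]
ee_rot: [0.712, 0.702, 0.002, 0.004]
force: [0.5, 0.3, -0.4]
finger_gap: -0.0
```

```bash
python3 - <<'E'
from h import *
st()
cv2.imwrite("pics/sc6.png",cv2.convertScaleAbs(cv2.resize(cv2.cvtColor(robot.snapshot("scene"),cv2.COLOR_RGB2BGR),(768,576)),alpha=1.4))
E
```

```text
t 23.15 tcp [0.4786 0.2383 0.367 ] yawx 1.556269912840053 tilt [ 0.0091 -0.0032 -1.    ] F [ 0.5096  0.2677 -0.4231] gap -3.928664775841199e-05
```

View pics/sc6.png

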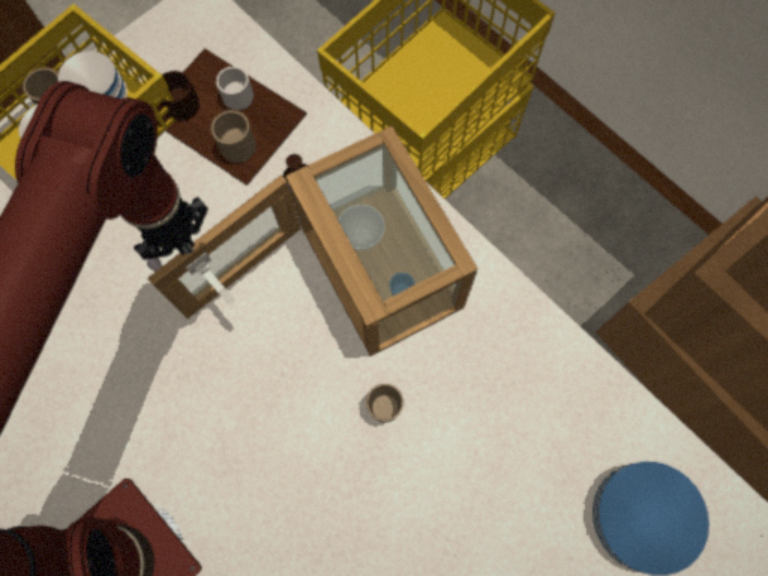

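The door stands wide open, free edge at (170,295), and the gripper is clear above it. All the wares are upright in their places.

```bash
python3 -c "
from plant import robot
print(robot.sign_off())"
```

```text
the job is handed in; nothing more can be done
None
```

The door is open at about 1.33 rad (76°, well past the required 60°) and was left standing. I handed the job in at 23 s of the 67 s allowed.

- **Latch:** I pinched the knob and drew the door out until the latch held it, at about 0.154 rad with about 11 N at the knob. I then eased it in 5 mm and let go.
- **Release:** Closed fingertips through the gap found the thumb pad at about the lowest setting it can have. They pressed it 4 to 5 mm with 7 to 9 N. One reading reached 13 N at the hard stop, still under the 20 N limit.
- **Opening:** I kept the pad down while drawing the door to about 0.26 rad, more than 0.06 rad past the bite. Then I lifted off the pad and pushed the door open from behind.

**Last checks:** the final scene picture shows the door wide open, the gripper clear above it with no contact force, and the vase, teacup, bowl and blue cup upright in their places. The only disagreement was in the camera-based door angle, which differed from the contact-based one by 0.01 to 0.02 rad.

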